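Shut the chocolate warmer and hold its control knob in

ROBOT

A 7-joint arm with a two-finger parallel gripper is mounted at the origin on a cart in front of the work surface, level with it; the furniture and walls round the work are solid. World frame = base frame: x ahead of the robot, y to its left, z up, the work surface at z = 0. Lengths are in m, angles in rad, forces in N, time in s.
With the tool pointing down it reaches from about 0.35 to 0.9 m from the base axis. Payload 8.1 kg.
Tool frame: the origin (TCP) lies on the centre line of the jaws, within the pads' length; the fingertips stand 14 mm ahead of it and the grasp point (between the pads) lies 5 mm behind it; z points along the fingers, y is the direction in which the jaws open and shut (so a half turn about z gives the same grasp; the last joint's range is limited). The gripper opens to 85 mm and grips with 20 to 120 N. Pads are 22 mm wide; open, the fingers measure 114 mm over their backs; the gripper's body (76 mm by 85 mm) begins 54 mm behind the grasp point. The pads swing forward as they close: fully open they stand 13 mm farther back than shut.
Start: joints at [1.127, 0.434, 0.025, 1.573, -0.012, 1.134, -0.075], TCP at [0.209, -0.589, 0.245] pointing down, gripper open.
Joint ranges: [-2.62, 2.62], [-0.44, 2.09], [-1.27, 1.32], [0.08, 2.57], [-1.32, 4.46], [0.12, 2], [-2.74, 2.74]. Speed limits (rad/s): [2.22, 2.22, 3.01, 3.01, 3.14, 3.14, 3.14].

INTERFACE

Orientations are given as [roll, pitch, yaw] about the fixed x, y, z axes, in that order (R = Rz(yaw) Ry(pitch) Rx(roll)).
In Python, from cell import get_obs, optics, finish_job gives the robot as it stands.
- The arm moves only by the tool send_rows, never from a script. Its argument "rows" is a list of rows, each a list of 3 entries, a list of its own where there are three numbers: the shift along the tool's x, y, z in mm, then the turn, a rotation vector about the tool's x, y, z in degrees, then the opening, from 0 (shut) to 1 (fully open). A call has 1 to 8 rows; each row is the pose to reach, as a shift and turn from the pose commanded when the call began, along the tool's axes at that moment; what a row does not reach only later rows make up. A row lasts 1/10 s, in which the tool goes at most 50 mm and 8.59 degrees, less where a joint would pass 70% of its speed; a pose out of reach is approached as far as the arm can. A call with a gripper value outside its range is refused whole. The fingers move at their own pace and stop on an object; "newtons" is the grip in N (left out, the last holds). Time passes only in rows, so rows that repeat a pose let the fingers close. It gives the time, the measured TCP pose, the force and the opening at its end, in the units of the state.
- get_obs(): the state, without advancing time (a new reading comes with each control period).
- optics.read_camera(name): name is "side" or "top"; returns a dict with "frame" (400x640x3 uint8, red, green, blue), "depth" (400x640 float32, m along the optical axis (not along the pixel's ray), 0 where there is no reading), "fx", "fy", "cx", "cy" (pixels), "R" (3x3) and "t" (3): a world point X has camera coordinates R X + t. Camera axes: x right, y down, z forward; pixel columns grow to the right and rows downward; lengths in m; the calibration is good to about 2 mm. A picture is of the moment at which its call begins.
- finish_job(): hands the job in, once; it reports no verdict.
The state is a dict: "time_s": time; "joint_pos": joint angles; "qd": joint speeds; "effort": joint torques, N m; "position": TCP position; "ee_rot": TCP orientation; "ft_force": force on the tool from outside, world axes, zero at the start; "wrist_torque": the same for the moment, N m; "grip_width": opening from 0.0 (shut) to 1.0 (fully open).
Only numpy, scipy, OpenCV 4.12 (cv2) and the standard library are available. Lean on these libraries where they do the work, as an engineer would, in place of code of your own. Each camera call takes 0.05 s, during which the arm holds its last target.

TASK

Get the little chocolate warmer going: press its hinged lid down until it snaps fully shut, then pick up the loose control knob, turn it so that its D-shaped bore matches the flat of the shaft on the warmer's front deck, and push it fully onto the shaft. Then press the knob with its sprung shaft all the way in and finish like that, still gripping the knob and holding it pressed in. Leave the lid shut and the other things on the counter where they stand.

Things in the scene. Friction and masses are not known exactly. Their poses are not given: they have to be found in the camera images.
- warmer: chocolate warmer, fixed: 220 mm deep (x), 170 mm wide (y). Origin: on its middle line at counter height, 100 mm before its back; +x points to its back. Front (local x -120 to -25 mm): grey control deck, top at z 55 mm, with the D-shaft in its steel collar at local (-78, +20) mm and a rocker switch, not needed, at (-78, -52) mm. Behind (x -25 to +100 mm): metal tank, 98 mm high.
- lid (a joint): the lid's hinge, rad: 0 fully shut, positive open (front edge up); starts 0.45 to 0.9 open. The stiff hinge stays where it is left. The last 0.12 rad go past a sprung roller catch, which takes about 5 N (at most 10) at the thumb pad; beyond it the lid stays shut at 0.
- lid_hinge (a point): point on the lid's hinge axis at the back of the warmer, 100 mm above the counter; the axis is level, along this frame's y. The frame turns with the lid: -x runs along the lid to its front edge (127 mm away), z is the lid's outer normal; lid 166 mm wide, 10 mm thick above this axis.
- lid_press (a point): centre of the top of the 24 x 60 mm dark rubber thumb pad at the middle of the lid's front edge, where to press it shut; in the lid_hinge frame it lies at (-110, 0, +13) mm. Press along the arc about the hinge.
- shaft_top (a point): centre of the top end of the upright steel D-shaft, 16 mm across, one flat 2 mm from the axis on this frame's -x side (z up). Top is 25 mm above its collar, 29 mm above the deck; top 3 mm stepped down as a lead-in. A tab on the collar, lying on the deck, also points to -x, out to 30 mm from the axis. The shaft does not turn; its direction differs from the warmer's and from run to run.
- shaft (a joint): how far the shaft is pressed down, in m: 0 out, 0.006 all the way in (a hard stop). Its spring pushes back with 4 N at the start of the travel and 10 N all the way in, and returns it when let go.
- knob: loose black control knob, 60 g, upright; origin: centre of its underside. Skirt 48 mm across, 20 mm high; on it a bar grip along x, 46 mm long, 16 mm wide (y), from z 20 to 44 mm: grip it across y. D-bore below, 16 mm deep, 1 mm play round the shaft, its flat on the -x side, where the beak at the bar's foot and the thin line on top point. Goes on only with x axes matched within about 0.13 rad.
- knob_bore (a point): centre of the closed inner end of the knob's bore, 16 mm above the knob's underside; it meets shaft_top when the knob is fully on
- sweet_jar: bystander: jar of marshmallows with a lid, 69 mm across, 107 mm high; origin at the centre of its underside
- ballotin_b: bystander: plum-coloured closed card box, 67 x 93 x 46 mm; origin at the centre of its underside
- stamp: bystander: wooden hand stamp, 25 x 34 x 59 mm; origin at the centre of its underside
- cocoa_pod_b: bystander: dried brown cocoa pod lying behind the warmer, 62 x 177 x 50 mm; origin at the centre of its underside
Mind the look-alikes: they are no part of the job. Several things have the shape of the knob; the one meant has the colours described above.

How it is judged:
On the way, in this order (a step that is already met when the one before it is completed fails the run):
1. the lid is shut past its catch, with the knob not yet on the shaft (value of joint lid below 0.03 rad and distance between knob_bore and shaft_top above 0.03 m), for 0.2 s.
2. the knob is fully on the D-shaft (z of knob_bore in the frame of shaft_top below 0.003 m and horizontal distance between knob_bore and shaft_top below 0.003 m and angle between the x axis of knob_bore and the x axis of shaft_top, either way round below 0.25 rad), for 0.2 s.
At the end, for the whole second after the job is handed in: The lid is shut (under 0.03 rad); the knob is fully on the shaft (bore end within 3 mm above the shaft's top and 3 mm sideways, turned to match within 0.25 rad); the gripper still holds the knob and keeps the shaft pressed in by more than 4.5 of its 6 mm (all of step 2 and value of joint lid below 0.03 rad and value of joint shaft above 0.0045 m and contact force between knob and the fingers above 2 N); the arm keeps its last pose, push and grip.
It fails at once if a bystander (jar, card box, stamp or cocoa pod) is shifted by more than 30 mm (distance of any of sweet_jar, ballotin_b, stamp, cocoa_pod_b from where it was at the start of the episode above 0.03 m).
It also fails if it takes over 50 s, if anything falls off the work surface, if the arm or the gripper's body presses on something with over 40 N, if the wrist force passes 120 N, or if a joint passes its speed limit or range.

## Working session

There is one attempt and no reset: what is moved stays moved. The work goes in short steps, Python scripts to look and compute and a tool call to move; the robot and the scene stay as the last step left them, time stands still between calls to the robot, and variables do not carry over. Pictures are saved under pics/ and viewed, and the job is handed in when it is done.

Besides the shell and the picture viewer there is one more tool, called by a JSON object that holds its "op" and its "data". send_rows: Moves the arm, as the interface text tells. Its arguments: {"type":"object","properties":{"rows":{"type":"array"},"newtons":{"type":"number"}},"required":["rows"]}

```bash
mkdir -p pics; ls
python3 - <<'E'
from cell import get_obs, optics
import cv2,numpy as np
print(get_obs())
for n in("side","top"):
    c=optics.read_camera(n); cv2.imwrite(f"pics/{n}0.png",c["frame"][:,:,::-1]); np.savez(f"{n}0.npz",**c)
    print(n,c["fx"],c["fy"],c["cx"],c["cy"],c["R"],c["t"])
E
```

```text
pics
{'time_s': 0.0, 'joint_pos': array([ 1.12734389,  0.43521519,  0.02497862,  1.5740907 , -0.01159729,
        1.13398265, -0.07514705]), 'qd': array([ 0.00060959, -0.00127305, -0.00053153,  0.00073728, -0.00024489,
       -0.00023258, -0.0004227 ]), 'effort': array([ 1.56151309e-03, -6.70477796e+01,  1.02581128e+00, -3.16205370e+01,
        1.56683946e-02,  1.23792153e-02,  3.17049887e-05]), 'position': array([ 0.20871818, -0.58861618,  0.24453332]), 'ee_rot': array([-3.14004862e+00,  1.45867449e-04,  3.40731785e-01]), 'ft_force': array([ 0.15814761, -0.22262187,  1.24891929]), 'wrist_torque': array([-0.02551684,  0.05120634, -0.00766501]), 'grip_width': 0.9948696057189303}
side 372.36558011059606 372.36558011059606 317.89507050104294 193.79793031488197 [[ 0.9556193  -0.29458391 -0.00347446]
 [-0.17195861 -0.54817367 -0.8184961 ]
 [ 0.23921117  0.78276813 -0.57450158]] [-0.50450948  0.32401091  0.60155779]
top 490.37010238921033 490.37010238921033 322.18360507228635 206.1445351975199 [[-0.00895161 -0.99991461 -0.00952079]
 [-0.99809569  0.00951564 -0.06094626]
 [ 0.06103165  0.0089571  -0.99809564]] [0.27256537 0.59288824 1.53094897]
```

View pics/side0.png

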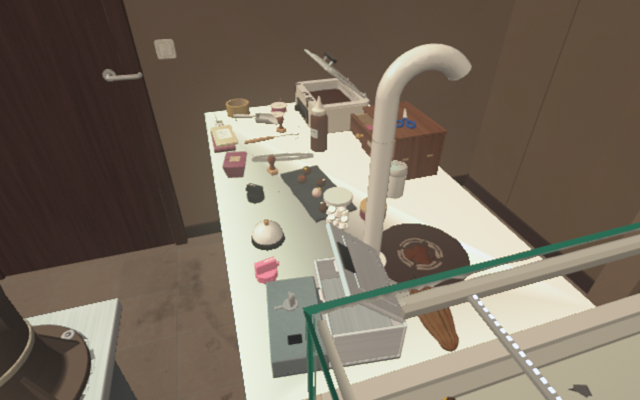

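View pics/top0.png

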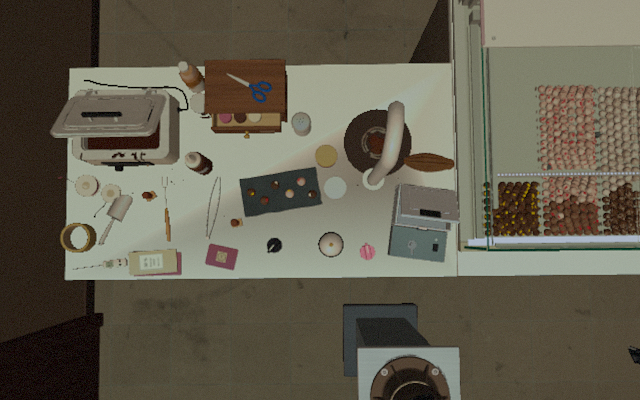

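```bash
cat > h.py <<'E'
import numpy as np,cv2
def load(n): return dict(np.load(n+".npz"))
def pt(c,u,v,d=None):
    if d is None:
        w=c["depth"][int(v)-1:int(v)+2,int(u)-1:int(u)+2]; d=np.median(w[w>0])
    p=np.array([(u-c["cx"])/c["fx"]*d,(v-c["cy"])/c["fy"]*d,d]); return c["R"].T@(p-c["t"])
def ptz(c,u,v,z):
    r=c["R"].T@np.array([(u-c["cx"])/c["fx"],(v-c["cy"])/c["fy"],1]); o=-c["R"].T@c["t"]
    return o+r*(z-o[2])/r[2]
def proj(c,X):
    p=c["R"]@np.asarray(X)+c["t"]; return p[0]/p[2]*c["fx"]+c["cx"],p[1]/p[2]*c["fy"]+c["cy"]
def crop(c,x0,y0,x1,y1,s,name):
    cv2.imwrite("pics/"+name,cv2.resize(c["frame"][y0:y1,x0:x1,::-1],None,fx=s,fy=s,interpolation=cv2.INTER_CUBIC))
E
python3 - <<'E'
from h import *
t=load("top0");s=load("side0")
crop(t,250,225,300,265,12,"kt.png")
crop(t,380,175,470,270,6,"wt.png")
crop(s,255,200,415,380,3.3,"ws.png") if 0 else crop(s,255,210,415,380,3,"ws.png")
crop(s,235,175,280,210,12,"ks.png")
E
```

```text
(no output)
```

View pics/kt.png

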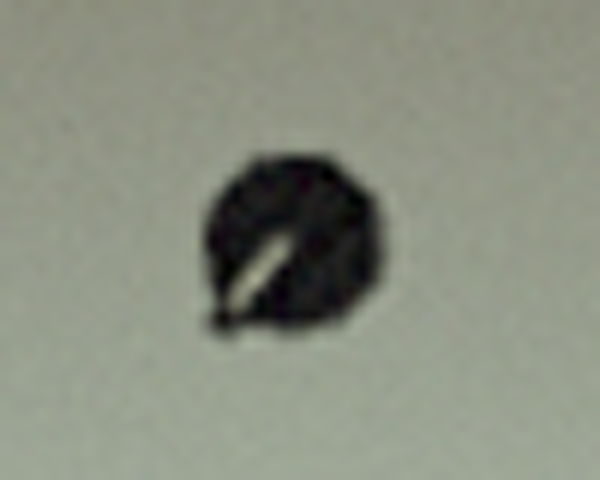

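View pics/wt.png

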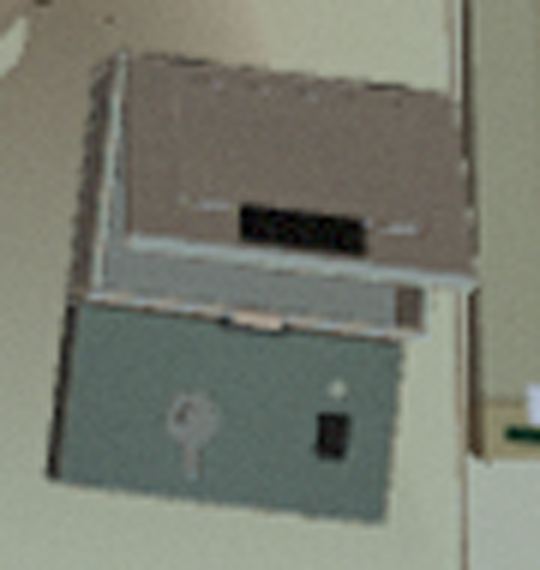

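View pics/ws.png

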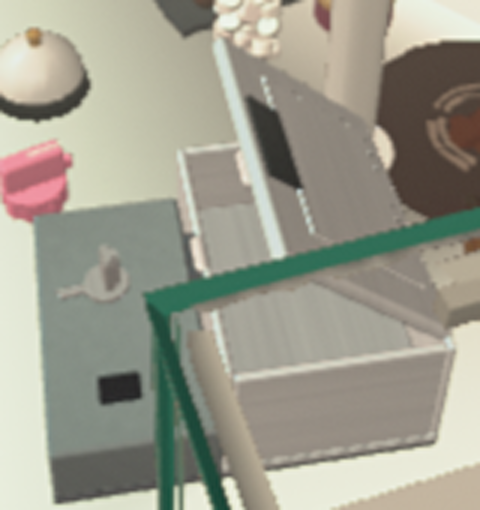

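View pics/ks.png

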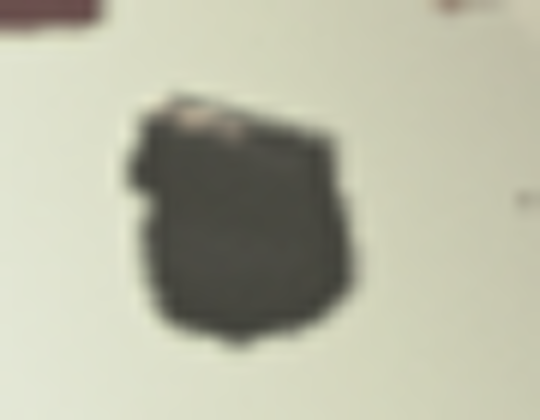

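Run:
```python
from h import *
for n in("top0","side0"):
    c=load(n); v,u=np.mgrid[0:400,0:640]; d=c["depth"]
    P=np.stack([(u-c["cx"])/c["fx"]*d,(v-c["cy"])/c["fy"]*d,d],-1); W=(P-c["t"])@c["R"]
    W[d==0]=np.nan
    print(n,"counter z",np.nanmedian(W[...,2][(W[...,2]<.02)&(W[...,2]>-.02)]))
    m=(abs(W[...,2]-.055)<.004)&(W[...,0]>.25)&(W[...,0]<.6)&(W[...,1]<.02)&(W[...,1]>-.3)
    k,lab,st,cen=cv2.connectedComponentsWithStats(m.astype(np.uint8)); i=1+np.argmax(st[1:,4]); mm=lab==i
    q=W[mm]; print(st[i],np.median(q[:,2]))
    r=cv2.minAreaRect((q[:,:2]*1000).astype(np.float32)); print("deck rect",r, cv2.boxPoints(r))
    # knob
    if n=="top0":
        sl=(slice(225,265),slice(250,300))
    else: sl=(slice(175,215),slice(235,280))
    w=W[sl].reshape(-1,3); w=w[(w[:,2]>.012)&(w[:,2]<.06)]
    print("knob",len(w),w.mean(0),w.min(0),w.max(0))
    top=w[w[:,2]>.039]; print("top bar",len(top),top.mean(0)); 
    if len(top)>4:
        C=np.cov(top[:,:2].T);e,V=np.linalg.eigh(C);print(np.sqrt(e)*1000,np.degrees(np.arctan2(V[1,1],V[0,1])))
    np.save(n+"W.npy",W)
t=load("top0");s=load("side0")
f=lambda x,y,x0,y0,k:((x+.5)/k-.5+x0,(y+.5)/k-.5+y0)
print("line top ends",ptz(t,*f(290,240,250,225,12),.044),ptz(t,*f(232,305,250,225,12),.044))
print("side line ends",ptz(s,*f(240,130,235,175,12),.044),ptz(s,*f(175,107,235,175,12),.044))
print("tab end",ptz(t,*f(191,475,380,175,6),.057),"collar c",ptz(t,*f(193,418,380,175,6),.059),"shaft",ptz(t,*f(183,412,380,175,6),.084))
print("side tab",ptz(s,*f(62,293,255,210,3),.057),ptz(s,*f(106,283,255,210,3),.059),"shafttop",ptz(s,*f(106,250,255,210,3),.084))
```

```text
top0 counter z 0.0005903585549006552
[403 226  44  37 959] 0.054870141855204356
deck rect ((473.36895751953125, -42.45355224609375), (137.97689819335938, 94.62501525878906), 81.92073059082031) [[ 416.83023  -104.10782 ]
 [ 510.51602  -117.40671 ]
 [ 529.9077     19.200714]
 [ 436.2219     32.499603]]
knob 186 [0.47337355 0.41879352 0.03015069] [0.45208916 0.39755391 0.01309535] [0.49629252 0.44234443 0.05034794]
top bar 65 [0.47359412 0.41994406 0.04391491]
[ 4.52804353 12.85927748] 140.6649445258858
side0 counter z 0.0015347802242720796
[ 267  286   51   78 2365] 0.055946817609443075
deck rect ((471.7086486816406, -43.79118347167969), (140.6412353515625, 92.85809326171875), 81.68573760986328) [[ 415.59903  -106.658966]
 [ 507.48117  -120.08647 ]
 [ 527.81824    19.0766  ]
 [ 435.93613    32.504105]]
knob 254 [0.47112365 0.41076919 0.03036941] [0.44968639 0.39441985 0.01306917] [0.49768496 0.43732502 0.04755383]
top bar 74 [0.47365471 0.41522733 0.04379889]
[ 4.68449924 13.78814951] 138.54754372970874
line top ends [0.47608568 0.41816285 0.044     ] [0.4594874  0.43319748 0.044     ]
side line ends [0.47584892 0.41808608 0.044     ] [0.46313811 0.43202503 0.044     ]
tab end [ 0.4444804  -0.00512011  0.057     ] collar c [ 0.47350193 -0.00637631  0.059     ] shaft [0.47699941 0.00287605 0.084     ]
side tab [ 0.44591386 -0.00670737  0.057     ] [ 0.47257584 -0.00897644  0.059     ] shafttop [ 0.47465874 -0.00531039  0.084     ]
```

Run:
```python
from h import *
for n in("top0","side0"):
    W=np.load(n+"W.npy")
    z=W[...,2];m=(abs(z-.055)<.004)&(W[...,0]>.25)&(W[...,0]<.6)&(W[...,1]<.15)&(W[...,1]>-.3)
    k,lab,st,cen=cv2.connectedComponentsWithStats(m.astype(np.uint8)); i=1+np.argmax(st[1:,4]); mm=lab==i
    q=W[mm]
    r=cv2.minAreaRect((q[:,:2]*1000).astype(np.float32)); print("deck rect",r, cv2.boxPoints(r))
    # lid & tank pts
    a=np.radians(r[2]); 
    ux=np.array([np.sin(a),-np.cos(a)]) if r[1][0]>r[1][1] else np.array([np.cos(a),np.sin(a)])
    if ux[0]<0: ux=-ux
    uy=np.array([-ux[1],ux[0]]); c=np.array(r[0])/1000
    o=c+ux*.0725; print("yaw",np.degrees(np.arctan2(ux[1],ux[0])),"warmer origin",o,"shaft expected",o-.078*ux+.02*uy, "hinge?")
    L=np.stack([(W[...,:2]-o)@ux,(W[...,:2]-o)@uy,z],-1)
    sel=(abs(L[...,1])<.07)&(L[...,2]>.105)&(L[...,2]<.25)&(L[...,0]>-.06)&(L[...,0]<.12)
    p=L[sel]; 
    for _ in range(5):
        A=np.polyfit(p[:,0],p[:,2],1); e=p[:,2]-np.polyval(A,p[:,0]); p=p[abs(e)<max(.006,2*np.std(e))]
    print("lid slope",A,np.arctan(-A[0]),len(p),p.min(0),p.max(0))
    # shaft pts
    s=o-.078*ux+.02*uy
    near=np.hypot(W[...,0]-s[0],W[...,1]-s[1])<.035
    w=W[near&(z>.07)&(z<.1)]; print("shaft pts",len(w),np.round(w,4).tolist()[:12],w.mean(0))
```

```text
deck rect ((482.5140075683594, -27.443824768066406), (170.24746704101562, 108.66654205322266), 81.8159408569336) [[ 416.6164  -103.96611]
 [ 524.1763  -119.43518]
 [ 548.4116    49.07846]
 [ 440.85175   64.54753]]
yaw -8.18405914306641 warmer origin [ 0.55427566 -0.03776446] shaft expected [ 0.47991709 -0.00686456] hinge?
lid slope [-0.83608372  0.18590014] 0.6963592605564178 1422 [-0.01028212 -0.06997333  0.10646349] [0.09020835 0.06998732 0.19443854]
shaft pts 14 [[0.4805, -0.0051, 0.0716], [0.4777, -0.0026, 0.0856], [0.4776, -0.0064, 0.0813], [0.4777, -0.0087, 0.0853], [0.4747, -0.0005, 0.0798], [0.4747, -0.0026, 0.0854], [0.4747, -0.0058, 0.0843], [0.4747, -0.0088, 0.0844], [0.4746, -0.0124, 0.0809], [0.4716, -0.0006, 0.0792], [0.4716, -0.0033, 0.0809], [0.4717, -0.0053, 0.0867]] [ 0.4746341  -0.00603136  0.08168836]
deck rect ((474.6019592285156, -28.68238067626953), (171.3780059814453, 94.83080291748047), 81.68573760986328) [[ 415.29407  -106.614395]
 [ 509.1282   -120.32716 ]
 [ 533.90985    49.249634]
 [ 440.0757     62.962402]]
yaw -8.314262390136726 warmer origin [ 0.54633997 -0.03916606] shaft expected [ 0.47205182 -0.00809727] hinge?
lid slope [-0.84430768  0.19380109] 0.7011800801793601 2415 [-0.00064931 -0.06999731  0.10906182] [0.09715832 0.06995684 0.19190931]
shaft pts 63 [[0.4739, -0.0011, 0.0848], [0.4753, -0.0033, 0.0868], [0.4717, -0.0024, 0.0844], [0.4732, -0.0041, 0.0858], [0.4753, -0.0025, 0.0833], [0.477, -0.0032, 0.0834], [0.4782, -0.0062, 0.0864], [0.4713, -0.0041, 0.0839], [0.4727, -0.006, 0.0855], [0.4744, -0.0066, 0.0855], [0.4761, -0.0073, 0.0858], [0.4778, -0.0077, 0.0856]] [ 0.47437434 -0.01057617  0.08053312]
```

Run:
```python
from h import *
t=load("top0");s=load("side0")
ux=np.array([.9897,-.1435]);uy=np.array([.1435,.9897]);o=np.array([.5469,-.038])
def w(l): return np.r_[o+l[0]*ux+l[1]*uy,l[2]]
for th in (.7,.3,.1,0):
    X=w([.096-.110*np.cos(th)+.013*np.sin(th),0,.1+.11*np.sin(th)+.013*np.cos(th)]); print(th,X,proj(t,X),proj(s,X))
for n in("top0","side0"):
    W=np.load(n+"W.npy"); 
    k=(W[...,1]<-.13)&(W[...,1]>-.7)&(W[...,0]<.9)&(W[...,0]>.1)
    for z0,z1 in ((.06,.12),(.12,.2),(.2,.3),(.3,.45),(.45,.8)):
        q=W[k&(W[...,2]>z0)&(W[...,2]<z1)]
        if len(q): print(n,z0,len(q),np.nanpercentile(q,[1,50,99],axis=0).round(3).tolist())
    k=(W[...,1]<.25)&(W[...,1]>-.13)&(W[...,0]<1)&(W[...,0]>.55)&(W[...,2]>.22); q=W[k]; print("faucet",q.min(0),q.max(0))
W=np.load("top0W.npy"); print("row/col heights", [[round(float(W[r,c,2]),2) for c in (457,462,470,480,490,520)] for r in (180,200,220,240,250,260,270)])
print("x by row", [W[r,470].round(3).tolist() for r in (200,240,260,270,280)])
```

```text
0.7 [ 0.56693369 -0.04090475  0.18080689] (np.float64(430.7844884466249), np.float64(211.67795233161624)) (np.float64(348.04500618583006), np.float64(256.31793729436095))
0.3 [ 0.54170877 -0.03724731  0.1449266 ] (np.float64(427.0913332240125), np.float64(221.01221248201807)) (np.float64(332.11434367636633), np.float64(273.63378844361876))
0.1 [ 0.53487255 -0.0362561   0.12391673] (np.float64(425.3443182926258), np.float64(223.5634474442922)) (np.float64(327.8701632686035), np.float64(282.7518226844936))
0 [ 0.5330442 -0.035991   0.113    ] (np.float64(424.5281434733442), np.float64(224.27668657904786)) (np.float64(326.7288910297465), np.float64(287.23738693853915))
top0 0.06 10326 [[0.509, -0.685, 0.061], [0.667, -0.509, 0.092], [0.896, -0.256, 0.118]]
top0 0.12 776 [[0.461, -0.531, 0.12], [0.581, -0.469, 0.125], [0.638, -0.173, 0.185]]
top0 0.2 3269 [[0.196, -0.578, 0.233], [0.625, -0.269, 0.254], [0.889, -0.173, 0.292]]
top0 0.3 53 [[0.175, -0.527, 0.301], [0.193, -0.521, 0.308], [0.2, -0.514, 0.326]]
faucet [0.66182491 0.06887105 0.2218758 ] [0.81695428 0.12345918 0.46880593]
side0 0.06 601 [[0.458, -0.186, 0.06], [0.606, -0.134, 0.086], [0.633, -0.13, 0.119]]
side0 0.12 309 [[0.457, -0.186, 0.121], [0.464, -0.177, 0.162], [0.613, -0.13, 0.199]]
side0 0.2 10800 [[0.457, -0.341, 0.232], [0.659, -0.202, 0.253], [0.893, -0.173, 0.261]]
faucet [0.66124785 0.0644362  0.22005442] [0.81289743 0.11286203 0.46573008]
row/col heights [[0.01, 0.03, 0.01, 0.04, 0.26, 0.03], [0.0, 0.03, 0.01, 0.05, 0.06, 0.12], [0.19, 0.03, 0.01, 0.04, 0.07, 0.1], [0.01, 0.03, 0.03, 0.03, 0.03, 0.03], [0.0, 0.03, 0.03, 0.18, 0.25, 0.25], [-0.0, -0.01, 0.0, 0.0, 0.0, 0.0], [-0.01, -0.0, 0.0, 0.0, -0.0, 0.0]]
x by row [[0.611, -0.203, 0.009], [0.485, -0.193, 0.029], [0.421, -0.198, 0.005], [0.39, -0.198, 0.003], [0.274, -0.465, -0.926]]
```

```bash
cat > m.py <<'E'
import numpy as np,sys
from scipy.spatial.transform import Rotation as Ro
from cell import get_obs
def rel(p,yaw_deg,tilt=None):
    o=get_obs(); R0=Ro.from_euler('xyz',o['ee_rot']); Rt=Ro.from_euler('xyz',[np.pi,0,np.radians(yaw_deg)])
    print("t",round(o['time_s'],2),"pos",o['position'].round(4),"rpy",np.degrees(o['ee_rot']).round(2),"q",o['joint_pos'].round(2),"F",o['ft_force'].round(2),"g",round(o['grip_width'],3))
    d=R0.inv().apply(np.array(p)-o['position'])*1000; r=(R0.inv()*Rt).as_rotvec(degrees=True)
    print("shift mm",d.round(1),"turn",r.round(2),"dist",np.linalg.norm(d).round(1))
if __name__=="__main__": a=list(map(float,sys.argv[1:])); rel(a[:3],a[3])
E
python3 m.py .40 -.25 .33 88
```

```text
t 0.1 pos [ 0.2087 -0.5886  0.2446] rpy [-1.7992e+02  1.0000e-02  1.9530e+01] q [ 1.13  0.44  0.02  1.57 -0.01  1.13 -0.08] F [ 0.94  0.08 -0.19] g 1.004
shift mm [ 293.5 -255.4  -85.1] turn [-8.000e-02 -4.000e-02 -6.847e+01] dist 398.2
```

{"op": "send_rows", "data": {"rows": [[[36, -32, -20], [0, 0, -8.5], 0.0], [[72, -64, -40], [0, 0, -17], 0.0], [[110, -96, -60], [0, 0, -25.5], 0.0], [[147, -128, -85], [0, 0, -34], 0.0], [[184, -160, -85], [0, 0, -42.5], 0.0], [[220, -192, -85], [0, 0, -51], 0.0], [[257, -224, -85], [0, 0, -59.5], 0.0], [[293, -255, -85], [0, 0, -68], 0.0]], "newtons": 40}}

```text
time_s: 0.9
position: [0.3976, -0.2534, 0.3303]
ee_rot: [-3.142, 0.0, 1.533]
ft_force: [0.5, -0.7, 1.0]
grip_width: 0.003
```

```bash
python3 m.py .565 -.041 .215 172
```

```text
t 0.9 pos [ 0.3976 -0.2534  0.3303] rpy [-1.800e+02  2.000e-02  8.786e+01] q [ 0.79  0.15 -0.38  1.77  0.06  1.24  0.36] F [ 0.5  -0.66  0.96] g 0.003
shift mm [218.6 159.3 115.3] turn [-2.000e-02  2.000e-02 -8.414e+01] dist 294.0
```

{"op": "send_rows", "data": {"rows": [[[31, 23, 0], [0, 0, -8.5], 0.0], [[62, 46, 0], [0, 0, -17], 0.0], [[94, 68, 5], [0, 0, -25.5], 0.0], [[125, 91, 20], [0, 0, -34], 0.0], [[156, 114, 40], [0, 0, -42.5], 0.0], [[187, 137, 65], [0, 0, -51], 0.0], [[218, 159, 90], [0, 0, -59.5], 0.0], [[218, 159, 105], [0, 0, -68], 0.0]]}}

```text
time_s: 1.7
position: [0.5668, -0.0387, 0.2233]
ee_rot: [3.138, -0.002, 2.727]
ft_force: [-0.6, -0.0, -0.3]
grip_width: -0.0
```

```bash
python3 m.py .565 -.041 .205 172
python3 - <<'E'
from cell import optics
from h import *
for n in("side","top"):
    c=optics.read_camera(n); np.savez(n+"1.npz",**c)
crop(load("side1"),235,150,435,350,3,"s1.png"); crop(load("top1"),330,130,490,280,4,"t1.png")
E
```

```text
t 1.7 pos [ 0.5668 -0.0387  0.2233] rpy [ 1.7981e+02 -1.3000e-01  1.5624e+02] q [ 0.46  0.45 -0.67  1.7   0.3   1.1   0.85] F [-0.63 -0.05 -0.31] g -0.0
shift mm [ 0.7 -2.9 18.3] turn [  0.2   -0.1  -15.76] dist 18.5
```

View pics/s1.png

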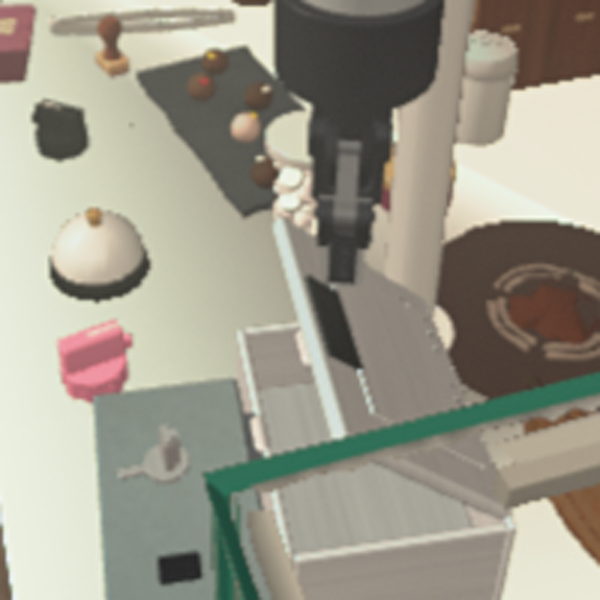

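{"op": "send_rows", "data": {"rows": [[[0, -2, 20], [0, 0, 0], 0.0], [[2, -2, 30], [0, 0, 0], 0.0], [[7, -3, 37], [0, 0, 0], 0.0], [[13, -6, 45], [0, 0, 0], 0.0], [[18, -7, 54], [0, 0, 0], 0.0], [[24, -9, 64], [0, 0, 0], 0.0], [[27, -10, 74], [0, 0, 0], 0.0], [[30, -11, 82], [0, 0, 0], 0.0]]}}

```text
time_s: 2.6
position: [0.5331, -0.042, 0.1424]
ee_rot: [-3.141, -0.0, 2.714]
ft_force: [0.1, 0.1, 0.1]
grip_width: -0.006
```

```bash
python3 m.py .533 -.036 .125 156.2
```

```text
t 2.6 pos [ 0.5331 -0.042   0.1424] rpy [-1.7999e+02 -2.0000e-02  1.5552e+02] q [ 0.45  0.49 -0.64  1.88  0.36  0.9   0.78] F [0.06 0.14 0.14] g -0.006
shift mm [ 2.6  5.4 17.4] turn [-0.01 -0.02 -0.68] dist 18.4
```

{"op": "send_rows", "data": {"rows": [[[1, 2, 5], [0, 0, 0], 0.0], [[2, 4, 10], [0, 0, 0], 0.0], [[2, 5, 14], [0, 0, 0], 0.0], [[2, 5, 17], [0, 0, 0], 0.0], [[2, 5, 17], [0, 0, 0], 0.0]]}}

```text
time_s: 3.1
position: [0.5342, -0.0362, 0.127]
ee_rot: [-3.141, 0.0, 2.715]
ft_force: [-3.0, -0.5, 9.6]
grip_width: 0.003
```

Run:
```python
from cell import optics
from h import *
for n in("side","top"):
    c=optics.read_camera(n); np.savez(n+"2.npz",**c)
crop(load("side2"),235,150,435,350,3,"s2.png")
```

```text
(no output)
```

View pics/s2.png

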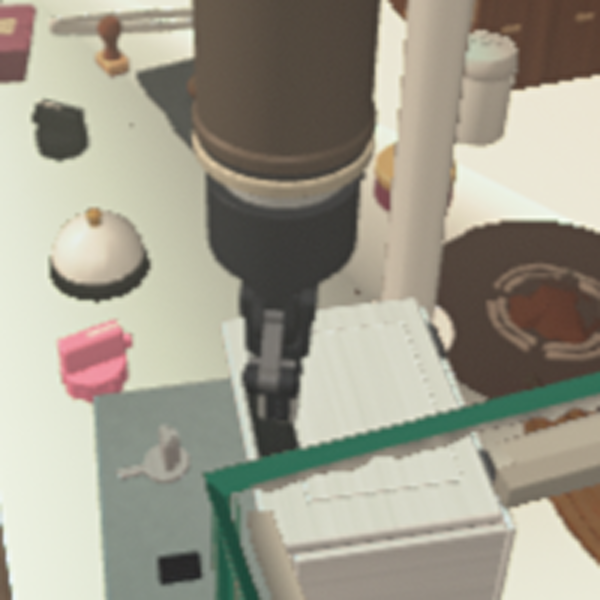

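{"op": "send_rows", "data": {"rows": [[[0, 0, 2], [0, 0, 0], 0.0], [[0, 0, 4], [0, 0, 0], 0.0], [[0, 0, 6], [0, 0, 0], 0.0], [[0, 0, 6], [0, 0, 0], 0.0], [[0, 0, 6], [0, 0, 0], 0.0]]}}

```text
time_s: 3.7
position: [0.5343, -0.036, 0.1256]
ee_rot: [-3.14, 0.004, 2.715]
ft_force: [-24.6, -2.1, 70.2]
grip_width: -0.004
```

{"op": "send_rows", "data": {"rows": [[[0, 0, -15], [0, 0, 0], 0.0], [[0, 0, -60], [0, 0, 0], 0.5], [[0, 0, -110], [0, 0, 0], 1.0], [[0, 0, -135], [0, 0, 0], 1.0]]}}

```text
time_s: 4.1
position: [0.5354, -0.0357, 0.2592]
ee_rot: [3.139, 0.004, 2.715]
ft_force: [0.7, -0.3, -0.9]
grip_width: 0.507
```

```bash
python3 m.py .474 .4175 .26 139.5;  python3 - <<'E'
from cell import optics
from h import *
for n in("side","top"):
    c=optics.read_camera(n); np.savez(n+"3.npz",**c)
crop(load("side3"),235,150,435,350,3,"s3.png")
c=load("side3"); v,u=np.mgrid[0:400,0:640]; d=c["depth"]
P=np.stack([(u-c["cx"])/c["fx"]*d,(v-c["cy"])/c["fy"]*d,d],-1); W=(P-c["t"])@c["R"]
ux=np.array([.9897,-.1435]);uy=np.array([.1435,.9897]);o=np.array([.5469,-.038])
L=np.stack([(W[...,:2]-o)@ux,(W[...,:2]-o)@uy,W[...,2]],-1)
p=L[(d>0)&(abs(L[...,1])<.07)&(L[...,2]>.09)&(L[...,2]<.125)&(L[...,0]>-.02)&(L[...,0]<.09)]
A=np.polyfit(p[:,0],p[:,2],1); e=p[:,2]-np.polyval(A,p[:,0]);p=p[abs(e)<.004];print(len(p),np.polyfit(p[:,0],p[:,2],1))
E
```

```text
t 4.1 pos [ 0.5354 -0.0357  0.2592] rpy [179.86   0.24 155.56] q [ 0.49  0.36 -0.7   1.73  0.25  1.14  0.87] F [ 0.7  -0.31 -0.89] g 0.507
shift mm [243.4 387.2  -0.9] turn [ 0.17  0.22 16.06] dist 457.3
3349 [-0.00934233  0.11240639]
```

View pics/s3.png

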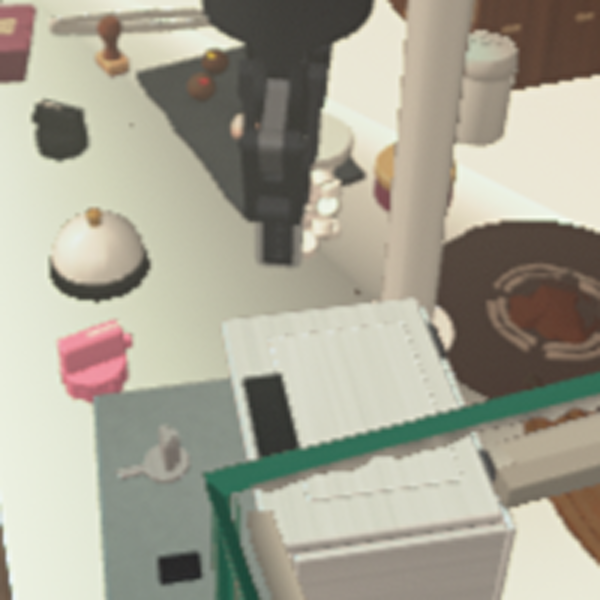

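{"op": "send_rows", "data": {"rows": [[[26, 42, 0], [0, 0, 2], 1.0], [[52, 84, 0], [0, 0, 4], 1.0], [[79, 126, 0], [0, 0, 6], 1.0], [[105, 168, 0], [0, 0, 8], 1.0], [[131, 210, 0], [0, 0, 10], 1.0], [[158, 252, 0], [0, 0, 12], 1.0], [[184, 294, 0], [0, 0, 14], 1.0], [[211, 336, 0], [0, 0, 16], 1.0]]}}

```text
time_s: 5.0
position: [0.4805, 0.3584, 0.254]
ee_rot: [-3.14, -0.0, 2.433]
ft_force: [1.7, -0.1, 0.1]
grip_width: 1.0
```

```bash
python3 m.py .474 .4175 .13 139.5;  python3 - <<'E'
from h import *
# shaft measure in unobstructed images
s=load("side3");crop(s,270,285,310,320,14,"shs.png")
t=load("top0");crop(t,395,225,430,260,16,"sht.png")
E
```

```text
t 5.0 pos [0.4805 0.3584 0.254 ] rpy [-1.7993e+02 -1.0000e-02  1.3942e+02] q [-0.26  0.48 -0.69  1.58  0.32  1.2  -0.15] F [ 1.68 -0.13  0.12] g 1.0
shift mm [ 43.4  40.8 123.9] turn [-0.07 -0.01 -0.08] dist 137.5
```

View pics/shs.png

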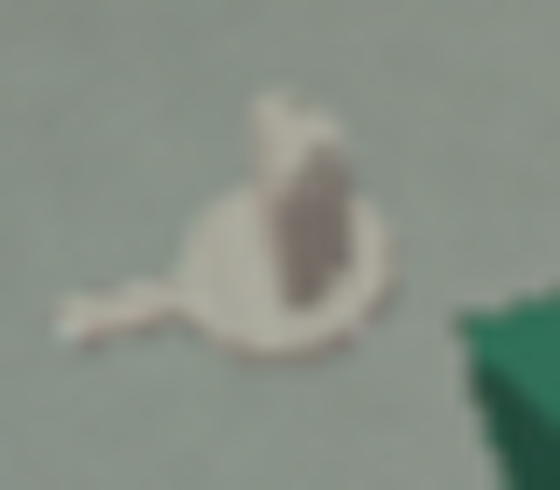

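View pics/sht.png

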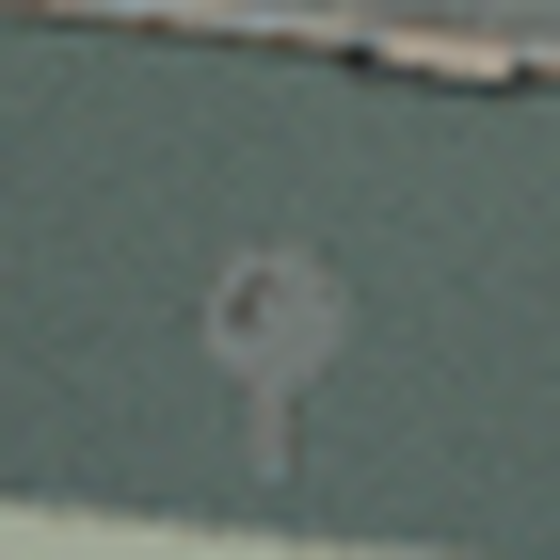

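Run:
```python
from h import *
f=lambda x,y,x0,y0,k:((x+.5)/k-.5+x0,(y+.5)/k-.5+y0)
s=load("side3");t=load("top0")
for nm,c,a,b in(("side",s,f(285,267,270,285,14),f(60,320,270,285,14)),("top",t,f(275,317,395,225,16),f(274,480,395,225,16))):
    C=ptz(c,*a,.059);T=ptz(c,*b,.0565);d=T-C;print(nm,C,T,np.hypot(*d[:2]),"x yaw",np.degrees(np.arctan2(-d[1],-d[0])))
# overlay model
def draw(c,sx,sy,yaw,x0,y0,x1,y1,k,name):
    im=cv2.resize(c["frame"][y0:y1,x0:x1,::-1],None,fx=k,fy=k,interpolation=cv2.INTER_CUBIC)
    R=np.array([[np.cos(yaw),-np.sin(yaw)],[np.sin(yaw),np.cos(yaw)]])
    def poly(pts,z,col):
        P=[proj(c,np.r_[R@np.array(p)+[sx,sy],z]) for p in pts]
        q=np.array([[(u-x0+.5)*k-.5,(v-y0+.5)*k-.5] for u,v in P]).round().astype(np.int32); cv2.polylines(im,[q],True,col,1)
    a=np.linspace(0,2*np.pi,60); 
    D=[(8*np.cos(x)/1000,8*np.sin(x)/1000) for x in np.linspace(-np.arccos(-.25),np.arccos(-.25),40)]
    poly(D,.084,(0,0,255));poly(D,.059,(0,255,255)); poly([(.015*np.cos(x),.015*np.sin(x)) for x in a],.059,(255,0,0)); poly([(0,0),(-.03,0)],.057,(0,255,0))
    cv2.imwrite("pics/"+name,im)
import sys
X=(.4735,-.0068,np.radians(-2))
draw(s,*X,270,285,310,320,14,"ovs.png");draw(t,*X,395,225,430,260,16,"ovt.png")
```

```text
side [ 0.47259611 -0.00807037  0.059     ] [ 0.44333261 -0.00563145  0.0565    ] 0.029364961405588266 x yaw -4.764202494853624
top [ 0.47321669 -0.00627509  0.059     ] [ 0.44207331 -0.00589028  0.0565    ] 0.031145759274287265 x yaw -0.7079170980692367
```

View pics/ovs.png

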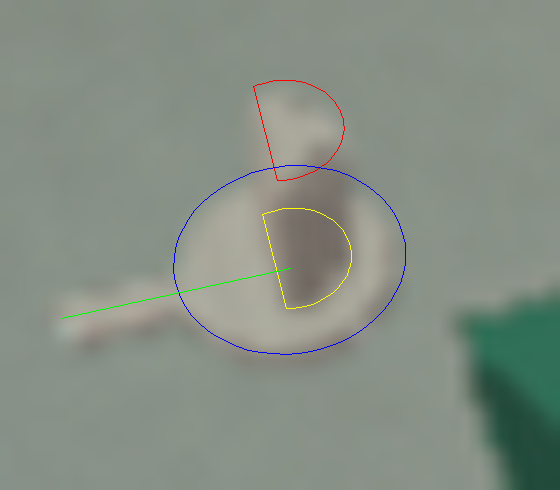

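View pics/ovt.png

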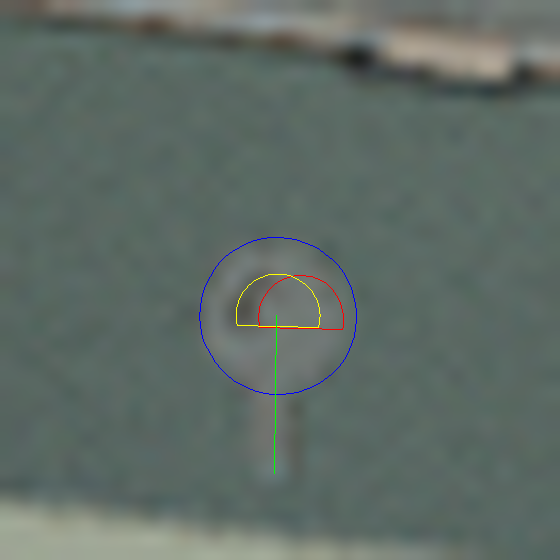

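{"op": "send_rows", "data": {"rows": [[[15, 14, 40], [0, 0, 0], 1.0], [[30, 28, 80], [0, 0, 0], 1.0], [[43, 41, 120], [0, 0, 0], 1.0], [[43, 41, 150], [0, 0, 0], 1.0], [[43, 41, 175], [0, 0, 0], 1.0], [[43, 41, 175], [0, 0, 0], 1.0]]}}

```text
time_s: 5.6
position: [0.4728, 0.4137, 0.0755]
ee_rot: [-3.134, -0.001, 2.436]
ft_force: [-0.5, -1.4, -0.4]
grip_width: 1.001
```

```bash
python3 m.py .4737 .4175 .037 139.5;  python3 - <<'E'
from cell import optics
from h import *
for n in("side","top"):
    c=optics.read_camera(n); np.savez(n+"4.npz",**c)
crop(load("side4"),195,120,315,240,5,"s4.png"); crop(load("top4"),230,200,320,280,6,"t4.png")
E
```

```text
t 5.6 pos [0.4728 0.4137 0.0755] rpy [-1.7956e+02 -6.0000e-02  1.3957e+02] q [-0.41  0.7  -0.6   1.69  0.48  0.91 -0.34] F [-0.45 -1.45 -0.4 ] g 1.001
shift mm [ 1.8  3.8 38.5] turn [-0.44 -0.05  0.07] dist 38.7
```

View pics/s4.png

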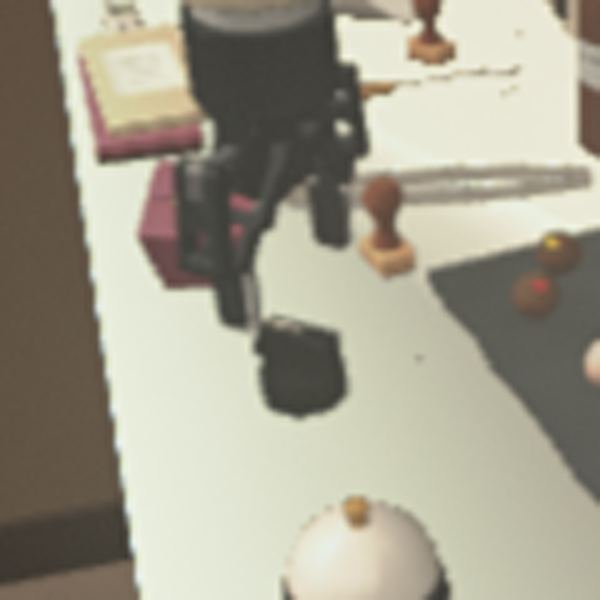

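Run:
```python
from h import *
c=load("side4")
for X in((.4728,.4137,.0755),(.4728,.4137,.044),(.4737,.4175,.044),(.4737,.4175,0.)):
    u,v=proj(c,X);print(X,(u-195)*5,(v-120)*5)
t=load("top4"); print(proj(t,(.4728,.4137,.0755)))
for u,v in((258,335),(340,325),(300,318),(345,395),(258,395)): print(ptz(c,195+u/5,120+v/5,.044))
```

```text
(0.4728, 0.4137, 0.0755) 287.3840323408106 283.17376368671916
(0.4728, 0.4137, 0.044) 293.4272760201341 332.08347684625807
(0.4737, 0.4175, 0.044) 293.9597393528163 328.10008631721234
(0.4737, 0.4175, 0.0) 302.0108322419074 393.4611399764806
(np.float64(274.0576921954422), np.float64(245.79310410856579))
[0.45397222 0.41663735 0.044     ]
[0.49824922 0.41298723 0.044     ]
[0.47847275 0.42646908 0.044     ]
[0.48900125 0.34738135 0.044     ]
[0.4459164  0.36088997 0.044     ]
```

View pics/t4.png

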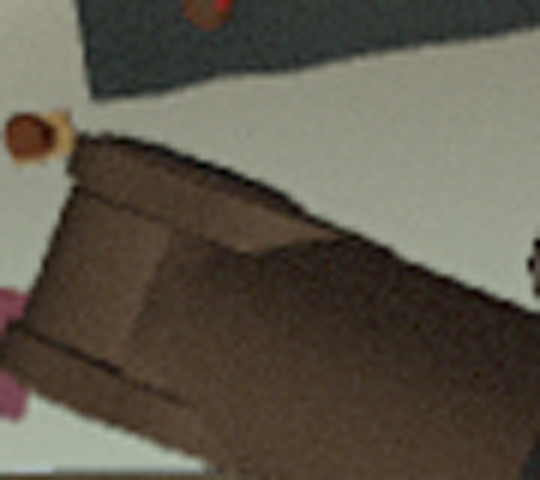

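{"op": "send_rows", "data": {"rows": [[[1.5, 3.5, 15], [-0.4, 0, 0], 1.0], [[1.5, 3.5, 28], [-0.4, 0, 0], 1.0], [[1.5, 3.5, 38], [-0.4, 0, 0], 1.0], [[1.5, 3.5, 38], [-0.4, 0, 0], 1.0], [[1.5, 3.5, 38], [-0.4, 0, 0], 0.6], [[1.5, 3.5, 38], [-0.4, 0, 0], 0.3]], "newtons": 30}}

```text
time_s: 6.3
position: [0.4764, 0.4197, 0.0429]
ee_rot: [3.134, 0.0, 2.435]
ft_force: [-0.5, 0.2, 1.1]
grip_width: 0.694
```

```bash
python3 m.py .4737 .4175 .037 139.5
```

```text
t 6.3 pos [0.4764 0.4197 0.0429] rpy [179.55   0.   139.51] q [-0.43  0.74 -0.58  1.71  0.52  0.84 -0.37] F [-0.49  0.22  1.11] g 0.694
shift mm [ 0.7 -3.4  5.9] turn [0.45 0.   0.01] dist 6.9
```

{"op": "send_rows", "data": {"rows": [[[0.5, -3, 3], [0.4, 0, 0], 0.6], [[0.5, -3, 5], [0.4, 0, 0], 0.5], [[0.5, -3, 5], [0.4, 0, 0], 0.0], [[0.5, -3, 5], [0.4, 0, 0], 0.0], [[0.5, -3, 5], [0.4, 0, 0], 0.0], [[0.5, -3, 5], [0.4, 0, 0], 0.0], [[0.5, -3, 5], [0.4, 0, 0], 0.0]], "newtons": 40}}

```text
time_s: 7.0
position: [0.4739, 0.4175, 0.0374]
ee_rot: [3.141, -0.0, 2.435]
ft_force: [-0.8, 0.2, 0.8]
grip_width: 0.178
```

```bash
python3 m.py .4737 .4175 .037 139.5
```

```text
t 7.0 pos [0.4739 0.4175 0.0374] rpy [179.99  -0.   139.53] q [-0.43  0.75 -0.57  1.71  0.52  0.84 -0.38] F [-0.76  0.2   0.83] g 0.178
shift mm [ 0.1 -0.1  0.4] turn [ 0.01 -0.    0.03] dist 0.4
```

{"op": "send_rows", "data": {"rows": [[[0, 0, 0], [0, 0, 0], 0.0], [[0, 0, 0], [0, 0, 0], 0.0], [[0, 0, -20], [0, 0, 0], 0.0], [[0, 0, -60], [0, 0, 0], 0.0], [[0, 0, -105], [0, 0, 0], 0.0], [[0, 0, -150], [0, 0, 0], 0.0], [[0, 0, -150], [0, 0, 0], 0.0]], "newtons": 80}}

```text
time_s: 7.7
position: [0.4754, 0.4204, 0.1938]
ee_rot: [3.132, 0.0, 2.435]
ft_force: [0.1, 1.4, -1.6]
grip_width: 0.172
```

```bash
python3 m.py .4730 -.0072 .20 177;  python3 - <<'E'
from cell import optics
from h import *
for n in("side",):
    c=optics.read_camera(n); np.savez(n+"5.npz",**c)
crop(load("side5"),195,80,315,200,5,"s5.png")
E
```

```text
t 7.7 pos [0.4754 0.4204 0.1938] rpy [1.7944e+02 3.0000e-02 1.3953e+02] q [-0.38  0.58 -0.66  1.58  0.39  1.11 -0.27] F [ 0.14  1.42 -1.64] g 0.172
shift mm [-275.7 -326.7   -9.3] turn [  0.53   0.21 -37.47] dist 427.6
```

View pics/s5.png

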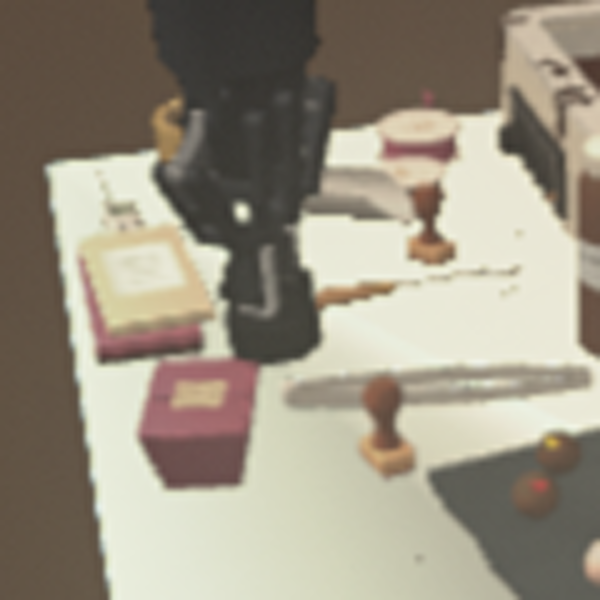

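{"op": "send_rows", "data": {"rows": [[[-31, -36, -3], [0, 0, -5], 0.0], [[-62, -73, -6], [0, 0, -10], 0.0], [[-93, -110, -8], [0, 0, -15], 0.0], [[-124, -147, -8], [0, 0, -20], 0.0], [[-155, -184, -8], [0, 0, -25], 0.0], [[-186, -220, -8], [0, 0, -30], 0.0], [[-216, -257, -8], [0, 0, -34], 0.0], [[-247, -293, -8], [0, 0, -37.5], 0.0]]}}

```text
time_s: 8.55
position: [0.4702, 0.0319, 0.1941]
ee_rot: [-3.141, -0.002, 3.092]
ft_force: [1.9, -0.5, -0.1]
grip_width: 0.166
```

```bash
python3 m.py .4730 -.0072 .16 177
```

```text
t 8.55 pos [0.4702 0.0319 0.1941] rpy [-1.7998e+02 -1.2000e-01  1.7718e+02] q [ 0.51  0.38 -0.88  1.95  0.35  0.98  0.99] F [ 1.9  -0.47 -0.06] g 0.166
shift mm [ -4.8 -38.9  34.1] turn [-0.02 -0.12  0.18] dist 51.9
```

{"op": "send_rows", "data": {"rows": [[[-2, -20, 15], [0, 0, 0], 0.0], [[-5, -39, 34], [0, 0, 0], 0.0], [[-5, -39, 45], [0, 0, 0], 0.0], [[-5, -39, 57], [0, 0, 0], 0.0], [[-5, -39, 57], [0, 0, 0], 0.0], [[-5, -39, 57], [0, 0, 0], 0.0], [[-5, -39, 57], [0, 0, 0], 0.0]]}}

```text
time_s: 9.25
position: [0.4749, -0.0039, 0.1388]
ee_rot: [3.141, 0.001, 3.091]
ft_force: [0.3, 0.3, -0.8]
grip_width: 0.166
```

```bash
python3 m.py .4730 -.0072 .13 177;  python3 - <<'E'
from cell import optics
from h import *
for n in("side","top"):
    c=optics.read_camera(n); np.savez(n+"6.npz",**c)
crop(load("side6"),250,245,330,325,8,"s6.png");crop(load("top6"),380,200,440,260,8,"t6.png")
E
```

```text
t 9.25 pos [ 0.4749 -0.0039  0.1388] rpy [1.7998e+02 5.0000e-02 1.7712e+02] q [ 0.53  0.45 -0.82  2.01  0.43  0.86  0.99] F [ 0.3   0.28 -0.81] g 0.166
shift mm [ 1.7 -3.4  8.8] turn [0.02 0.05 0.12] dist 9.6
```

View pics/s6.png

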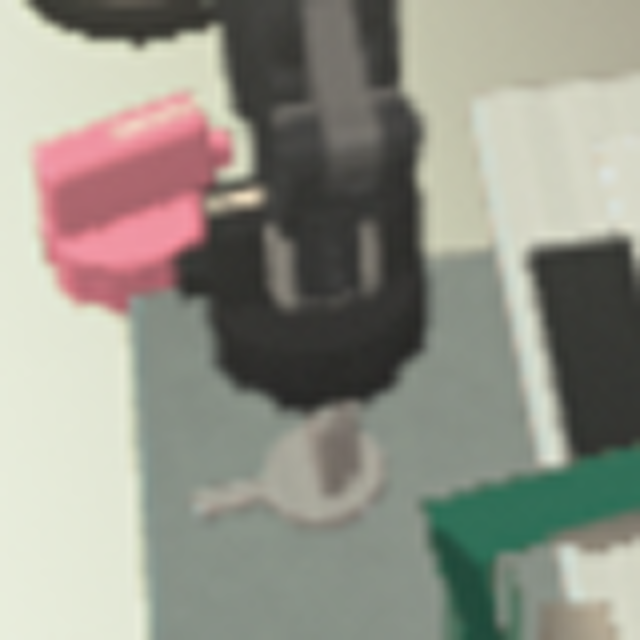

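View pics/t6.png

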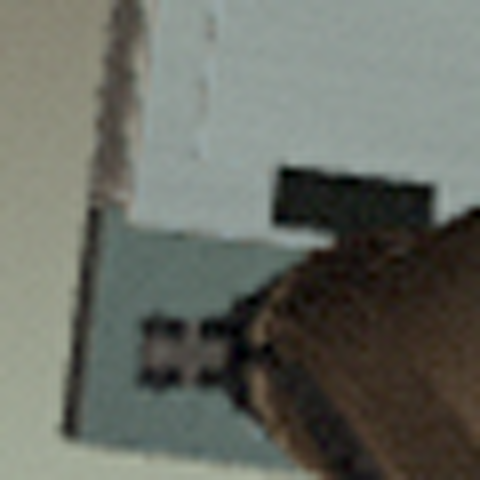

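```bash
cat > ov.py <<'E'
from h import *
def ov(n,kc,kz,kyaw,sc,syaw,box,k,name):
    c=load(n);x0,y0,x1,y1=box
    im=cv2.resize(c["frame"][y0:y1,x0:x1,::-1],None,fx=k,fy=k,interpolation=cv2.INTER_CUBIC)
    im=cv2.convertScaleAbs(im,alpha=1.5,beta=10)
    def poly(pts,z,col,o,yaw):
        yaw=np.radians(yaw);R=np.array([[np.cos(yaw),-np.sin(yaw)],[np.sin(yaw),np.cos(yaw)]])
        q=np.array([[(u-x0+.5)*k-.5,(v-y0+.5)*k-.5] for u,v in [proj(c,np.r_[R@np.array(p)/1000+o,z]) for p in pts]]).round().astype(np.int32)
        cv2.polylines(im,[q],True,col,1)
    a=np.linspace(0,2*np.pi,60);circ=lambda r:[(r*np.cos(x),r*np.sin(x)) for x in a]
    D=[(8*np.cos(x),8*np.sin(x)) for x in np.linspace(-np.arccos(-.25),np.arccos(-.25),40)]
    poly(D,.084,(0,0,255),sc,syaw);poly(D,.059,(0,255,255),sc,syaw);poly([(0,0),(-30,0)],.057,(0,255,0),sc,syaw)
    poly(circ(24),kz,(255,0,0),kc,kyaw);poly(circ(24),kz+.02,(255,0,255),kc,kyaw)
    poly([(-23,-8),(23,-8),(23,8),(-23,8)],kz+.044,(0,255,0),kc,kyaw)
    poly([(0,0),(-23,0)],kz+.044,(0,255,0),kc,kyaw)
    cv2.imwrite("pics/"+name,im)
E
python3 -c "
from ov import *
ov('side6',np.array([.4749,-.0039]),.1014,-2.88,np.array([.473,-.0072]),-3,(250,245,330,325),9,'o6.png')"
```

```text
(no output)
```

View pics/o6.png

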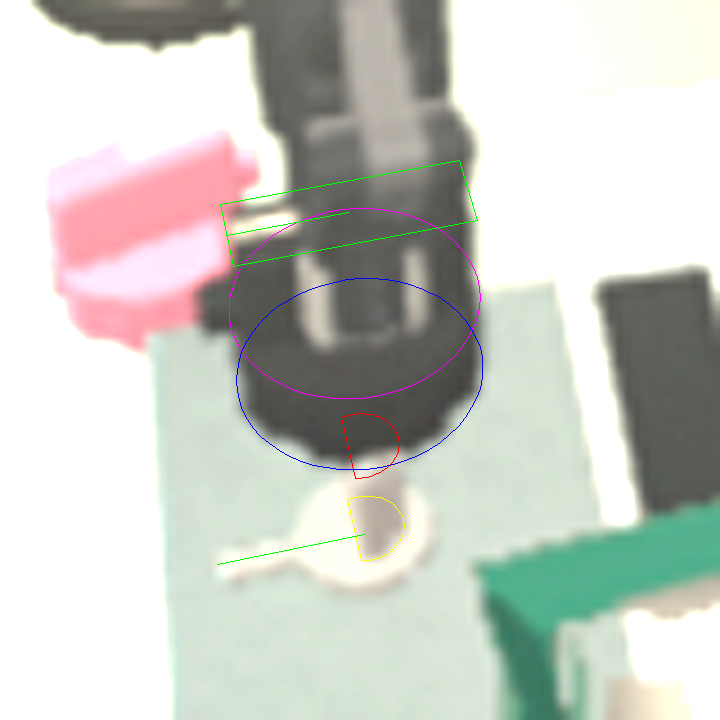

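{"op": "send_rows", "data": {"rows": [[[1, -2, 5], [0, 0, 0], 0.0], [[1.5, -3, 10], [0, 0, 0], 0.0], [[1.5, -3, 12], [0, 0, 0], 0.0], [[1.5, -3, 12], [0, 0, 0], 0.0], [[1.5, -3, 12], [0, 0, 0], 0.0], [[1.5, -3, 12], [0, 0, 0], 0.0], [[1.5, -3, 12], [0, 0, 0], 0.0]]}}

```text
time_s: 10.05
position: [0.4729, -0.0079, 0.1264]
ee_rot: [-3.142, 0.0, 3.09]
ft_force: [-0.4, -0.1, -0.7]
grip_width: 0.171
```

```bash
python3 m.py .4730 -.0072 .12 177;  python3 - <<'E'
from cell import optics
from ov import *
c=optics.read_camera("side"); np.savez("side7.npz",**c)
from cell import get_obs
p=get_obs()['position']
ov('side7',p[:2],p[2]-.0374,-2.88,np.array([.473,-.0072]),-3,(250,245,330,325),9,'o7.png')
E
```

```text
t 10.05 pos [ 0.4729 -0.0079  0.1264] rpy [-1.8000e+02  1.0000e-02  1.7702e+02] q [ 0.52  0.46 -0.81  2.03  0.45  0.83  0.98] F [-0.41 -0.13 -0.74] g 0.171
shift mm [-0.   0.7  6.4] turn [-0.    0.01  0.02] dist 6.4
```

View pics/o7.png

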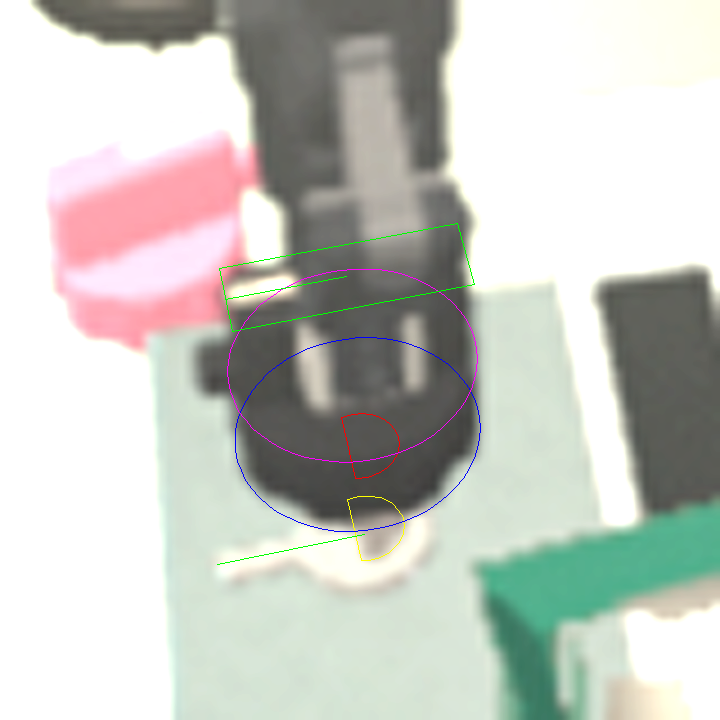

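{"op": "send_rows", "data": {"rows": [[[0, 0, 2], [0, 0, 0], 0.0], [[0, 0, 4], [0, 0, 0], 0.0], [[0, 0, 6], [0, 0, 0], 0.0], [[0, 0, 8], [0, 0, 0], 0.0], [[0, 0, 9], [0, 0, 0], 0.0], [[0, 0, 9], [0, 0, 0], 0.0]]}}

```text
time_s: 10.7
position: [0.4727, -0.0079, 0.1171]
ee_rot: [-3.142, -0.0, 3.09]
ft_force: [0.8, 0.0, -1.1]
grip_width: 0.169
```

{"op": "send_rows", "data": {"rows": [[[0, 0, 2], [0, 0, 0], 0.0], [[0, 0, 4], [0, 0, 0], 0.0], [[0, 0, 6], [0, 0, 0], 0.0], [[0, 0, 8], [0, 0, 0], 0.0], [[0, 0, 10], [0, 0, 0], 0.0], [[0, 0, 11], [0, 0, 0], 0.0], [[0, 0, 11], [0, 0, 0], 0.0]]}}

```text
time_s: 11.4
position: [0.4727, -0.0079, 0.1061]
ee_rot: [-3.142, -0.0, 3.09]
ft_force: [0.1, 0.7, -1.4]
grip_width: 0.169
```

```bash
python3 m.py .4730 -.0072 .106 177
```

```text
t 11.4 pos [ 0.4727 -0.0079  0.1061] rpy [-1.8000e+02 -2.0000e-02  1.7702e+02] q [ 0.5   0.49 -0.78  2.05  0.49  0.79  0.94] F [ 0.09  0.66 -1.43] g 0.169
shift mm [-0.2  0.7  0.1] turn [-0.   -0.02  0.02] dist 0.8
```

{"op": "send_rows", "data": {"rows": [[[0, 0, 1], [0, 0, 0], 0.0], [[0, 0, 2], [0, 0, 0], 0.0], [[0, 0, 3], [0, 0, 0], 0.0], [[0, 0, 3], [0, 0, 0], 0.0], [[0, 0, 3], [0, 0, 0], 0.0]]}}

```text
time_s: 11.9
position: [0.473, -0.0079, 0.1034]
ee_rot: [-3.142, 0.0, 3.09]
ft_force: [-1.5, -0.8, 4.6]
grip_width: 0.168
```

{"op": "send_rows", "data": {"rows": [[[0, 0, 1.5], [0, 0, 0], 0.0], [[0, 0, 3], [0, 0, 0], 0.0], [[0, 0, 4], [0, 0, 0], 0.0], [[0, 0, 5], [0, 0, 0], 0.0], [[0, 0, 5], [0, 0, 0], 0.0], [[0, 0, 5], [0, 0, 0], 0.0]]}}

```text
time_s: 12.5
position: [0.4731, -0.0078, 0.0992]
ee_rot: [-3.141, 0.001, 3.09]
ft_force: [-4.5, -1.0, 17.0]
grip_width: 0.169
```

{"op": "send_rows", "data": {"rows": [[[0, 0, 0.5], [0, 0, 0], 0.0], [[0, 0, 0.5], [0, 0, 0], 0.0], [[0, 0, 0.5], [0, 0, 0], 0.0], [[0, 0, 0.5], [0, 0, 0], 0.0]]}}

```text
time_s: 12.9
position: [0.4732, -0.0078, 0.099]
ee_rot: [-3.141, 0.001, 3.09]
ft_force: [-5.6, -0.9, 23.3]
grip_width: 0.166
```

Run:
```python
from cell import optics,get_obs
from ov import *
for n in("side","top"):
    c=optics.read_camera(n); np.savez(n+"8.npz",**c)
o=get_obs();p=o['position'];print(o['time_s'],p,o['ft_force'],o['grip_width'])
crop(load("side8"),240,190,400,350,4,"s8.png")
ov('side8',p[:2],.062,-2.88,np.array([.473,-.0072]),-3,(250,245,330,325),9,'o8.png')
s=load("side8");v,u=np.mgrid[0:400,0:640]; d=s["depth"]
P=np.stack([(u-s["cx"])/s["fx"]*d,(v-s["cy"])/s["fy"]*d,d],-1); W=(P-s["t"])@s["R"]
ux=np.array([.9897,-.1435]);uy=np.array([.1435,.9897]);q=np.array([.5469,-.038])
L=np.stack([(W[...,:2]-q)@ux,(W[...,:2]-q)@uy,W[...,2]],-1)
m=L[(d>0)&(abs(L[...,1])<.07)&(L[...,2]>.09)&(L[...,2]<.125)&(L[...,0]>.0)&(L[...,0]<.09)]
print(len(m),np.polyfit(m[:,0],m[:,2],1))
```

```text
13.0 [ 0.47320259 -0.0078027   0.09905948] [-6.59503989 -0.55953965 23.33194391] 0.16908749400178116
2710 [-0.01128046  0.11247496]
```

View pics/s8.png

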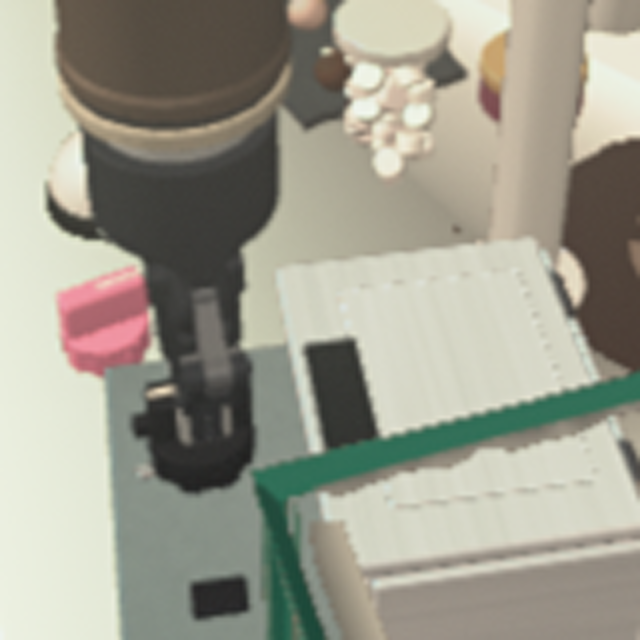

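View pics/o8.png

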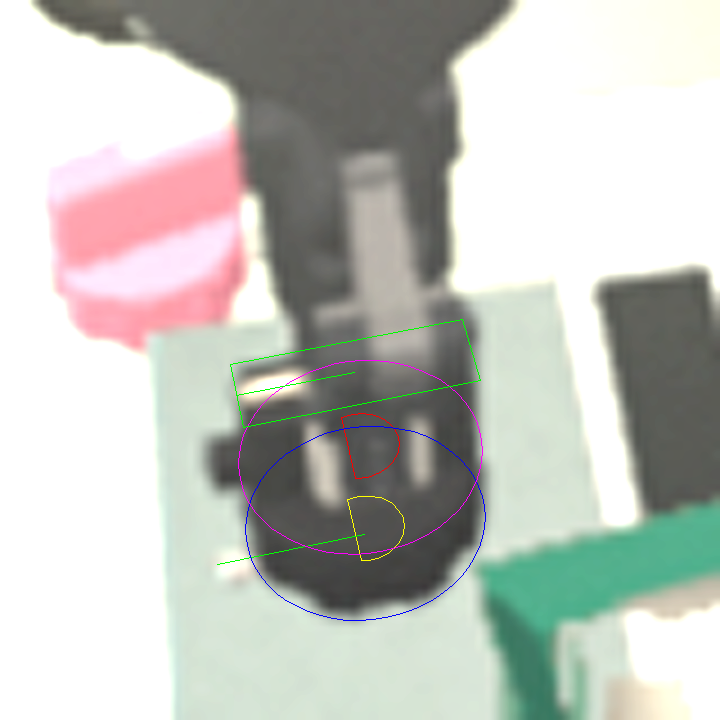

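```bash
python3 -c "
from cell import finish_job,get_obs
print(finish_job()); o=get_obs(); print(o['time_s'],o['position'],o['ft_force'],o['grip_width'])"
```

```text
the job is handed in; nothing more can be done
None
the job is handed in; nothing more can be done
```

I pressed the lid shut, put the black knob on the D-shaft, and handed the job in at about 13 s with the knob gripped and pressed fully in. No verdict is reported, so this rests on my last checks.

- **Lid:** I pressed it down the arc until it hit a hard stop. The wrist force briefly reached about 70 N, against a limit of 120 N. Camera depth then showed the lid level, with a slope of about 0.01 rad both right after pressing and just before hand-in.
- **Knob:** I gripped the black knob (not the pink look-alike) across its bar and turned it about 37.5° to match the tab on the collar. It slid onto the shaft with almost no resistance.
- **Press:** The tool went down about 6 mm from the expected seating height to the hard stop. It held there at a steady 23 N, well above the spring's 10 N, with an 80 N grip and the opening unchanged. A final overlay showed no visible slip in the grip.
- **Disagreements:**
  - The two cameras differed by 2 to 5 mm on the knob and shaft positions, so I used the average.
  - The final overlay sat about 1 mm off the picture, the same offset as before insertion.
- **Other things on the counter:** I did not measure the jar, card box, stamp or cocoa pod afterwards. The jar is still in place in the last crop I viewed, and I saw no contact with any of them during the moves.

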